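# Lock a filter cartridge into the gas manifold's quick coupler

## Robot

A 6-joint arm with a two-finger parallel gripper is mounted at the origin on the work surface. World frame = base frame: x ahead of the robot, y to its left, z up, the work surface at z = 0. Lengths are in mm, angles in degrees, forces in N, time in s.
With the tool pointing down it reaches from about 300 to 850 mm from the base axis. Payload 4.2 kg.
Tool frame: the origin (TCP) lies at the centre of the arm's flange, where the gripper is bolted on; the fingertips stand 191 mm ahead of it and the grasp point (between the pads) lies 172 mm ahead of it; y points along the fingers, x is the direction in which the jaws open and shut, and the axes are right-handed (so a half turn about y gives the same grasp; the last joint's range is limited). The gripper opens to 91 mm and grips with 3 to 60 N. Pads are 32 mm wide; open, the fingers measure 118 mm over their backs; the gripper's body (76 mm by 178 mm) begins 60 mm behind the grasp point.
Start: joints at [-66.75, 18.312, 89.639, -0, 72.044, -1.146], TCP at [237.501, -523.656, 404.776] pointing down, gripper open.
Joint ranges: [-177.97, 177.97], [-48.28, 115.42], [12.27, 149.76], [-77.06, 257.06], [2.81, 150.46], [-146.56, 146.56]. Speed limits (degrees/s): [147.25, 147.25, 180, 180, 180, 180].

## Interface

Orientations are given as [roll, pitch, yaw] about the fixed x, y, z axes, in that order (R = Rz(yaw) Ry(pitch) Rx(roll)).
In Python, from workcell import env gives the robot as it stands.
- The arm moves only by the tool carry_out, never from a script. Its argument "increments" is a list of rows, each a list of 3 entries, a list of its own where there are three numbers: the turn, a rotation vector about the tool's x, y, z in rad, then the shift along the tool's x, y, z in mm, then the closure, from 0 (fully open) to 1 (shut). In form: [[[wx, wy, wz], [dx, dy, dz], claw], ...]. A call has 1 to 10 rows; each row is the pose to reach, as a shift and turn from the pose commanded when the call began, along the tool's axes at that moment; what a row does not reach only later rows make up. A row lasts 1/12 s, in which the tool goes at most 41.7 mm and 7.16 degrees, less where a joint would pass 70% of its speed; a pose out of reach is approached as far as the arm can. A call with a gripper value outside its range is refused whole. The fingers move at their own pace and stop on an object; "force" is the grip in N (left out, the last holds). Time passes only in rows, so rows that repeat a pose let the fingers close. It gives the time, the measured TCP pose, the force and the opening at its end, in the units of the state.
- env.state(): the state, without advancing time (a new reading comes with each control period).
- env.grab_frame(name): name is "scene" or "side" or "wrist"; returns a dict with "frame" (400x640x3 uint8, blue, green, red), "z_map" (400x640 float32, mm along the optical axis (not along the pixel's ray), 0 where there is no reading), "camera_matrix" (3x3 intrinsics, pixels), "rvec" (rotation vector, rad) and "tvec" (3), from world to camera coordinates, as OpenCV has them; the wrist camera has in their place "hand_eye" (4x4, takes a point from camera to tool coordinates, whose origin is the TCP and whose axes are the tool frame's). Camera axes: x right, y down, z forward; pixel columns grow to the right and rows downward; lengths in mm; the calibration is good to about 2 mm. A picture is of the moment at which its call begins: read the wrist's pose just before it.
- env.job_done(): hands the job in, once; it reports no verdict.
The state is a dict: "time_s": time; "qpos": joint angles; "qvel": joint speeds; "effort": joint torques, N m; "ee_pos": TCP position; "ee_rot": TCP orientation; "force": force on the tool from outside, world axes, zero at the start; "torque": the same for the moment, N m; "gripper_width": finger opening in mm.
Only numpy, scipy, OpenCV 4.12 (cv2) and the standard library are available. Lean on these libraries where they do the work, as an engineer would, in place of code of your own. Each camera call takes 0.05 s, during which the arm holds its last target. There are 200 camera calls.

## Task

Fit the white filter cartridge with the blue band to the gas manifold: pull the coupler's steel sleeve down until it stays back by itself, then seat the cartridge's plug gently in the coupler, fully home, so that the sleeve springs forward and locks it. Never force the plug (a light push of under 25 N is plenty), and leave the other cartridge, the bottle, the jar and the wrench where they are.

Things in the scene. Friction and masses are not known exactly. Their poses are not given: they have to be found in the camera images.
- manifold: Fixed aluminium block, 90 mm (x) by 160 mm (y) by 45 mm high; origin at the centre of its underside, z up. Over x 0, y +30 mm a brass quick coupler stands upright, mouth up, on a floating mount: it may sit up to 7 mm off along the block's x and y, slides when pushed sideways with about 6 N (stops at 8 mm) and stays there. At y -52 mm a blanked port, 67 mm above the bench.
- mouth (a point): Nominal mouth, 115 mm above the bench, fixed to the block, z up. The real mouth may lie up to 7 mm off in its x and y, and its flat brass rim, clamped at an unknown height, up to 4 mm higher or lower. Rim 34 mm outside, bore 26 mm, no lead-in. Sleeve caught back, a plug meets a spring valve 8 mm below the rim (2 to 6 N), then drags on the pawls; under 15 N in all until the shoulder meets the rim.
- sleeve (a joint): Steel ring, 48 mm outside, 28 mm long, round the coupler's tube, top 1 mm below the rim when forward, 29+ mm of bare tube below. Value: m pulled back (down), 0 forward, 0.010 at its stop; spring 6 to 10 N. Past 0.009 with the coupler empty it catches and stays at 0.007, baring a green band; a plug pushed home trips it to 0. While forward, pawls 10 mm down the empty bore keep a plug out.
- cartridge: Loose filter cartridge to be fitted, about 0.16 kg, white with a blue band near the top; stands upright, plug down, in one of the rack's two holes with about 1 mm of play. Origin: centre of the underside of its shoulder, z up its axis. Above it: shoulder 33 mm in diameter, 6 mm high; plain round body 32 mm in diameter up to 72 mm; cap 28 mm in diameter up to 76 mm. Its steel plug points down.
- plug_tip (a point): Centre of the end face of that cartridge's plug, 24 mm below its origin. The plug is 24.4 mm in diameter, 1 mm chamfer at the end, groove 8 to 15 mm from the tip. Fully home the shoulder meets the coupler's rim; about 1.5 mm before that the pawls drop into the groove and the sleeve springs forward. Let go, the locked cartridge may rise again by up to 2 mm.
- rack: Fixed grey block, 70 mm (x) by 170 mm (y) by 45 mm high; origin at the centre of its underside. Two square holes, 27 mm wide and 32 mm deep, at y -45 and +45 mm, hold the two cartridges; their shoulders rest on the top face, 45 mm above the bench.
- spent: Loose used cartridge, same shape and origin as the other, amber with a red band, in the other hole of the rack; leave it alone.
- bottle: Loose clear bottle with a blue cap, 66 mm in diameter, 150 mm high, standing on the bench; origin at the centre of its underside; leave it alone.
- jar: Loose amber jar with a red cap, 56 mm in diameter, 85 mm high, standing on the bench; origin at the centre of its underside; leave it alone.
- wrench: Loose steel wrench, 160 mm long, lying flat on the bench along its x; leave it alone.
There are look-alikes about, which are no part of the job. Several things look just like the manifold: the one meant starts farthest to the robot's left.

How it is judged:
By the outcome, as a careful person would: the job done as asked, in the order asked, and still so for the second after the job is handed in, with the robot touching nothing.
It also fails if it takes over 59 s, if anything falls off the work surface, if the arm or the gripper's body presses on something with over 40 N, if the wrist force passes 120 N, or if a joint passes its speed limit or range.

## Working session

There is one attempt and no reset: what is moved stays moved. The work goes in short steps, Python scripts to look and compute and a tool call to move; the robot and the scene stay as the last step left them, time stands still between calls to the robot, and variables do not carry over. Pictures are saved under pics/ and viewed, about 8 in all and at most 12, crops included, and the job is handed in when it is done.

Besides the shell and the picture viewer there is one more tool, called after "Emit:" as name(argument=value, ...), one argument or row to a line, values as JSON. carry_out: Moves the arm, as the interface text tells. Its arguments: {"type":"object","properties":{"increments":{"type":"array","items":{"type":"array"}},"force":{"type":"number"}},"required":["increments"]}

```bash
ls; mkdir -p pics; cat > h.py <<'E'
import numpy as np, cv2
from workcell import env
from scipy.spatial.transform import Rotation as R
def cam(name):
    s=env.state(); f=env.grab_frame(name); K=np.array(f["camera_matrix"])
    if "hand_eye" in f:
        T=np.eye(4); T[:3,:3]=R.from_euler('xyz',s["ee_rot"],degrees=True).as_matrix(); T[:3,3]=s["ee_pos"]
        C=T@np.array(f["hand_eye"])
    else:
        M=np.eye(4); M[:3,:3]=cv2.Rodrigues(np.array(f["rvec"],float))[0]; M[:3,3]=np.ravel(f["tvec"]); C=np.linalg.inv(M)
    return f,K,C
def plane(K,C,u,v,z):
    d=C[:3,:3]@np.linalg.solve(K,[u,v,1.]); o=C[:3,3]; return o+d*(z-o[2])/d[2]
def pts(f,K,C):
    z=f["z_map"]; v,u=np.indices(z.shape)
    p=np.stack([(u-K[0,2])/K[0,0]*z,(v-K[1,2])/K[1,1]*z,z],-1)
    w=p@C[:3,:3].T+C[:3,3]; w[z<=0]=np.nan; return w
E
python3 - <<'E'
from h import *
print(env.state())
fs=[]
for n in("scene","side"):
    f,K,C=cam(n); np.savez(n+".npz",frame=f["frame"],z_map=f["z_map"],K=K,C=C); print(n,K.tolist(),C.round(2).tolist()); cv2.imwrite(f"pics/{n}0.png",f["frame"])
E
```

```text
pics
{'time_s': 0.0, 'qpos': array([-6.67496052e+01,  1.83516192e+01,  8.97069741e+01, -8.16145959e-04,
        7.20429896e+01, -1.14570386e+00]), 'qvel': array([ 0.04341545,  0.06687591, -0.00053723,  0.02314185,  0.07390632,
        0.01172324]), 'effort': array([-1.21140372e-03, -4.12459731e+01, -2.31971204e+01,  7.24171568e-02,
        4.57387569e-02, -1.30706981e-04]), 'ee_pos': array([ 237.43385928, -523.50439936,  403.91634741]), 'ee_rot': array([-89.99874464,   0.10157816, -65.60364789]), 'force': array([-0.9423845 , -0.40659071,  0.06894225]), 'torque': array([ 0.00036148, -0.09609617,  0.02315751]), 'gripper_width': 91.14385865265996}
scene [[361.2438959606713, 0.0, 325.2438182822063], [0.0, 361.2438959606713, 201.1473852189396], [0.0, 0.0, 1.0]] [[-0.12, 0.64, -0.76, 1213.89], [0.99, 0.06, -0.1, 16.52], [-0.01, -0.77, -0.64, 674.97], [0.0, 0.0, 0.0, 1.0]]
side [[408.4507834921017, 0.0, 322.2964595662935], [0.0, 408.4507834921017, 201.5607582008385], [0.0, 0.0, 1.0]] [[0.99, -0.11, 0.1, 491.78], [-0.15, -0.77, 0.62, -618.45], [0.01, -0.63, -0.78, 770.92], [0.0, 0.0, 0.0, 1.0]]
```

View pics/scene0.png

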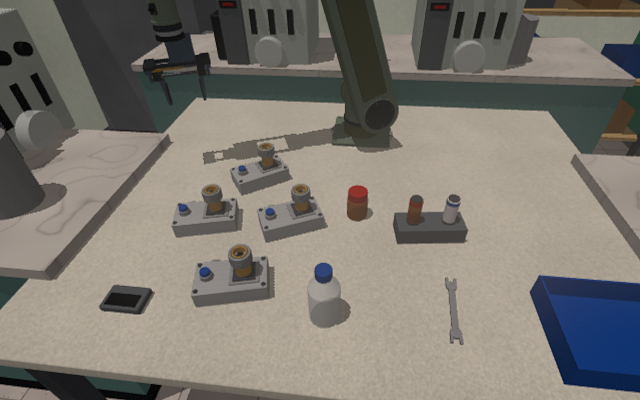

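View pics/side0.png

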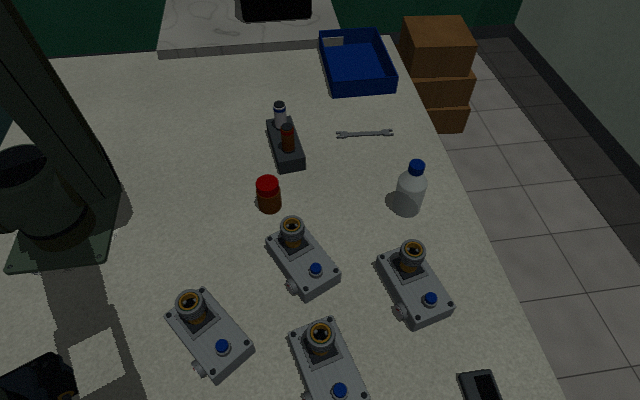

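Image contents: in scene view, four manifold look-alikes have couplers at px (266,155), (213,195), (300,195) and (240,255). The white cartridge is at (453,205), the amber one at (415,205), the jar at (357,203) and the bottle at (323,295). Next I'll measure them all.

```bash
python3 - <<'E'
from h import *
for n,cp in(("scene",[(266,150),(212,190),(300,190),(240,250)]),("side",[(190,300),(320,332),(292,225),(412,248)])):
    d=np.load(n+".npz"); f={"z_map":d["z_map"]}; w=pts(f,d["K"],d["C"]); fr=d["frame"]
    hsv=cv2.cvtColor(fr,cv2.COLOR_BGR2HSV)
    print(n)
    for c in cp:
        u,v=c; p=plane(d["K"],d["C"],u,v,115); print(" coupler",c,p.round(0))
    z=w[...,2]
    blue=cv2.inRange(hsv,(105,120,60),(125,255,255))
    k,l,st,ce=cv2.connectedComponentsWithStats(blue)
    for i in range(1,k):
        if st[i,4]>15 : 
            m=l==i; print(" blue",ce[i].round(),st[i,4],np.nanmedian(w[m],0).round(0))
    # tall blobs by height
    m=((z>38)&(z<190)&(w[...,0]>150)&(w[...,0]<1000)&(abs(w[...,1])<600)).astype(np.uint8)
    k,l,st,ce=cv2.connectedComponentsWithStats(m)
    for i in range(1,k):
        if st[i,4]>100:
            q=w[l==i]; top=q[abs(q[:,2]-45)<4][:,:2].astype(np.float32)
            r=cv2.minAreaRect(top) if len(top)>20 else None
            print(" blob",ce[i].round(),st[i,4],"zmax",np.percentile(q[:,2],98).round(0),np.median(q,0).round(0),"rect45",r)
E
```

```text
scene
 coupler (266, 150) [ 337. -269.  115.]
 coupler (212, 190) [ 536. -359.  115.]
 coupler (300, 190) [ 514. -138.  115.]
 coupler (240, 250) [ 726. -228.  115.]
 blue [629.  57.] 597 [-1248.  1613.   -89.]
 blue [241. 167.] 21 [ 361. -343.   66.]
 blue [182. 207.] 32 [ 554. -444.   67.]
 blue [269. 211.] 34 [ 545. -215.   66.]
 blue [323. 270.] 205 [789. -46. 149.]
 blue [204. 272.] 69 [ 752. -309.   66.]
 blue [594. 331.] 9778 [769. 487.   5.]
 blob [364. 114.] 315 zmax 188.0 [156.   9. 154.] rect45 None
 blob [260. 166.] 1174 zmax 114.0 [ 336. -286.   46.] rect45 ((333.3180847167969, -299.77203369140625), (94.36557006835938, 159.59259033203125), 35.55546569824219)
 blob [206. 209.] 1725 zmax 115.0 [ 550. -374.   46.] rect45 ((540.5658569335938, -392.67987060546875), (93.57806396484375, 159.83209228515625), 14.153462409973145)
 blob [291. 211.] 1738 zmax 114.0 [ 529. -155.   46.] rect45 ((522.38671875, -167.359375), (92.01121520996094, 160.00485229492188), 25.36203384399414)
 blob [357. 198.] 460 zmax 86.0 [481.   7.  75.] rect45 ((481.3495178222656, 4.450870513916016), (54.686
[... 1744 characters left out ...]
869995117, 21.925819396972656), 4.308262348175049)
 blob [302. 255.] 3116 zmax 114.0 [ 518. -173.   46.] rect45 ((517.2730712890625, -170.59072875976562), (96.64616394042969, 160.38818359375), 25.53132438659668)
 blob [416. 281.] 3512 zmax 115.0 [ 729. -264.   46.] rect45 ((733.160888671875, -260.3826599121094), (96.2012710571289, 159.6356964111328), 13.987549781799316)
 blob [207. 331.] 4436 zmax 115.0 [ 333. -307.   46.] rect45 ((329.64178466796875, -303.10394287109375), (93.82880401611328, 161.2401123046875), 35.500396728515625)
 blob [327. 362.] 4296 zmax 115.0 [ 537. -393.   46.] rect45 ((538.1463012695312, -394.343017578125), (91.05918884277344, 158.25721740722656), 14.084124565124512)
```

```bash
cat >> h.py <<'E'
def go(x,y,z,yaw):
    s=env.state(); Rm=R.from_euler('xyz',s["ee_rot"],degrees=True).as_matrix(); t=R.from_euler('xyz',[-90,0,yaw],degrees=True).as_matrix()
    print("turn",R.from_matrix(Rm.T@t).as_rotvec().round(4),"shift",(Rm.T@(np.array([x,y,z])-s["ee_pos"])).round(1))
E
python3 - <<'E'
from h import *
a=cv2.imread("pics/scene0.png")[140:290,160:360]; b=cv2.imread("pics/side0.png")[80:330,200:460]
cv2.imwrite("pics/crop1.png",np.hstack([cv2.resize(a,(400,300),interpolation=2),cv2.resize(b,(312,300),interpolation=2)]))
go(507,-142,400,-64.6)
E
```

```text
turn [-0.     -0.0175 -0.0016] shift [-236.1    4.4  403.1]
```

View pics/crop1.png

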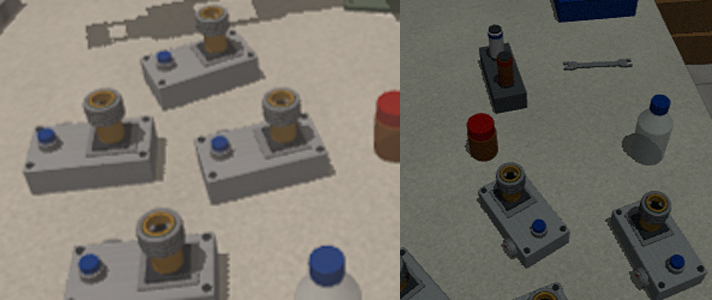

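The candidate blocks in scene pixels are (266,150) at y=-301, (212,190) at y=-393, (300,190) at y=-169 and (240,250) at y=-260. The one farthest to the robot's left is (300,190), next to the jar, and the crop confirms it (left panel 280,115; right panel 510,185). I'm moving above it.

Emit:
carry_out(
  increments=[
    [[0,-0.0175,0],[-24,0,40],0],
    [[0,-0.0175,0],[-47,0,81],0],
    [[0,-0.0175,0],[-71,0,121],0],
    [[0,-0.0175,0],[-94,0,161],0],
    [[0,-0.0175,0],[-118,0,202],0],
    [[0,-0.0175,0],[-142,0,242],0],
    [[0,-0.0175,0],[-165,0,282],0],
    [[0,-0.0175,0],[-189,0,322],0],
    [[0,-0.0175,0],[-212,0,363],0],
    [[0,-0.0175,0],[-236,4,403],0],
  ],
)

```text
time_s: 0.93
ee_pos: [478.8, -181.5, 403.1]
ee_rot: [-90.0, -0.0, -64.6]
force: [1.0, -0.6, 0.2]
gripper_width: 91.1
```

Emit:
carry_out(
  increments=[
    [[0,0,0],[0,0,0],0],
    [[0,0,0],[0,0,0],0],
    [[0,0,0],[0,0,0],0],
  ],
)

```text
time_s: 1.18
ee_pos: [477.8, -183.5, 402.6]
ee_rot: [-90.1, 0.0, -64.6]
force: [-0.6, 0.1, 0.7]
gripper_width: 91.2
```

```bash
python3 - <<'E'
from h import *
s=env.state(); print(s["time_s"],s["ee_pos"],s["ee_rot"])
f,K,C=cam("wrist"); np.savez("w1.npz",frame=f["frame"],z_map=f["z_map"],K=K,C=C); cv2.imwrite("pics/w1.png",f["frame"]); print(f["hand_eye"])
w=pts(f,K,C); m=(abs(w[...,0]-507)<40)&(abs(w[...,1]+142)<40)&(w[...,2]>105)
q=w[m]; print(len(q),np.percentile(q[:,2],[2,25,50,75,98]).round(1)); print(cv2.minEnclosingCircle(q[:,:2].astype(np.float32)), np.argwhere(m).mean(0))
b=w[(abs(w[...,2]-45)<4)&(np.hypot(w[...,0]-520,w[...,1]+169)<100)]; print(cv2.minAreaRect(b[:,:2].astype(np.float32)))
E
```

```text
1.1833 [ 477.80506976 -183.49370336  402.55825072] [-9.00739210e+01  1.69975593e-02 -6.45516077e+01]
[[ 9.99999771e-01 -6.57566345e-04  1.62420246e-04  1.98771503e-01]
 [-3.17998691e-04 -2.44066981e-01  9.69758324e-01  1.99627782e+01]
 [-5.98039018e-04 -9.69758154e-01 -2.44067134e-01  6.99151669e+01]
 [ 0.00000000e+00  0.00000000e+00  0.00000000e+00  1.00000000e+00]]
52242 [113.2 307.7 318.3 331.7 338.4]
((495.2516174316406, -142.2801971435547), 44.715492248535156) [316.14869262 175.81254546]
((521.7847900390625, -167.45738220214844), (91.6783447265625, 160.20700073242188), 25.790987014770508)
```

View pics/w1.png

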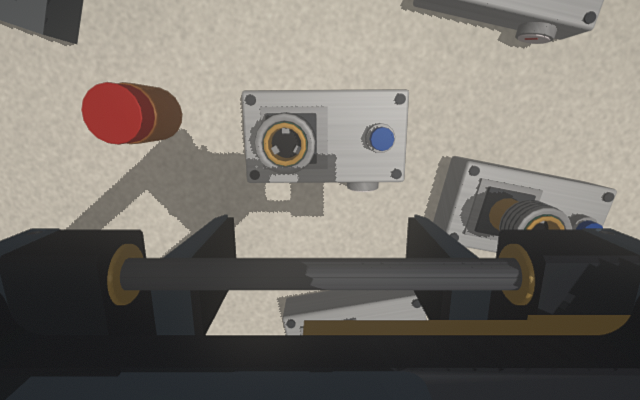

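The wrist picture shows the target coupler's rim at px (286,143), the blank port at (381,138) and the jar at (115,113). I'll fit the orange rim.

```bash
cat >> h.py <<'E'
def rim(fr,K,C,w,u0,v0,r=40):
    hsv=cv2.cvtColor(fr,cv2.COLOR_BGR2HSV); m=cv2.inRange(hsv,(8,90,60),(30,255,255))
    k=np.zeros_like(m); cv2.circle(k,(u0,v0),r,255,-1); m&=k
    z=w[...,2]; mm=(m>0)&(z>104)&(z<125)
    zr=np.median(z[mm]); mm&=abs(z-zr)<3
    c=np.argwhere(mm)[:,::-1].astype(np.float32); h=cv2.convexHull(c)
    e=cv2.fitEllipse(h); p=plane(K,C,*e[0],zr); q=w[mm]
    print("rim n",len(c),"z",zr.round(2),"ell",np.round(e[0],1),np.round(e[1],1),"xy",p.round(1),"circ3d",np.round(cv2.minEnclosingCircle(q[:,:2].astype(np.float32))[0],1)); return p
E
python3 - <<'E'
from h import *
d=np.load("w1.npz"); K,C=d["K"],d["C"]; w=pts({"z_map":d["z_map"]},K,C)
p=rim(d["frame"],K,C,w,286,143,30)
for r in range(118,170,4): print(r,w[r,286].round(1))
go(p[0],p[1],330,-64.6)
E
```

```text
rim n 593 z 114.0 ell [284.4 143.8] [41.9 42.9] xy [ 508.2 -138.   114. ] circ3d [ 507.9 -138.1]
118 [ 526.6 -131.1  114.5]
122 [ 523.9 -132.3  114. ]
126 [ 521.2 -133.6  114.5]
130 [ 517.5 -134.1  103.9]
134 [ 514.2 -135.1  100. ]
138 [ 511.3 -136.4  100.1]
142 [ 508.5 -137.8  101.1]
146 [ 505.2 -139.    99.1]
150 [ 502.4 -140.4  100.1]
154 [ 499.4 -141.7  100.3]
158 [ 496.2 -143.    98.9]
162 [ 496.  -144.9  115.9]
166 [ 492.3 -146.1  111.4]
turn [ 0.001  -0.0007 -0.0002] shift [-28.6  72.6  47.5]
```

Emit:
carry_out(
  increments=[
    [[0,0,0],[-14,20,24],0],
    [[0,0,0],[-28.5,40,47.5],0],
    [[0,0,0],[-28.5,65,47.5],0],
    [[0,0,0],[-28.5,90,47.5],0],
    [[0,0,0],[-28.5,115,47.5],0],
    [[0,0,0],[-28.5,131,47.5],0],
    [[0,0,0],[-28.5,131,47.5],0],
    [[0,0,0],[-28.5,131,47.5],0],
  ],
)

```text
time_s: 1.9
ee_pos: [508.1, -138.7, 271.6]
ee_rot: [-90.1, 0.1, -64.7]
force: [-0.2, 0.3, -0.0]
gripper_width: 91.3
```

Emit:
carry_out(
  increments=[
    [[0,0,0],[0,0,0],0.3],
    [[0,0,0],[0,0,0],0.5],
    [[0,0,0],[0,0,0],1],
    [[0,0,0],[0,0,0],1],
    [[0,0,0],[0,0,0],1],
    [[0,0,0],[0,0,0],1],
    [[0,0,0],[0,0,0],1],
    [[0,0,0],[0,0,0],1],
  ],
  force=45,
)

```text
time_s: 2.57
ee_pos: [508.7, -137.2, 272.2]
ee_rot: [-90.0, 0.0, -64.6]
force: [-1.0, 1.1, 2.1]
gripper_width: 47.8
```

Emit:
carry_out(
  increments=[
    [[0,0,0],[0,2,0],1],
    [[0,0,0],[0,4,0],1],
    [[0,0,0],[0,6,0],1],
    [[0,0,0],[0,8,0],1],
    [[0,0,0],[0,9,0],1],
    [[0,0,0],[0,9.5,0],1],
    [[0,0,0],[0,9.5,0],1],
  ],
)

```text
time_s: 3.15
ee_pos: [508.7, -137.2, 263.3]
ee_rot: [-90.0, -0.0, -64.6]
force: [-1.9, 1.0, 8.5]
gripper_width: 47.8
```

Emit:
carry_out(
  increments=[
    [[0,0,0],[0,0.5,0],1],
    [[0,0,0],[0,1.0,0],1],
    [[0,0,0],[0,1.5,0],1],
    [[0,0,0],[0,1.5,0],1],
  ],
)

```text
time_s: 3.48
ee_pos: [508.7, -137.2, 262.1]
ee_rot: [-90.0, -0.0, -64.6]
force: [-1.9, 1.0, 9.1]
gripper_width: 48.1
```

Emit:
carry_out(
  increments=[
    [[0,0,0],[0,0.7,0],1],
    [[0,0,0],[0,1.2,0],1],
    [[0,0,0],[0,1.2,0],1],
  ],
)

```text
time_s: 3.73
ee_pos: [508.7, -137.2, 261.9]
ee_rot: [-89.9, -0.0, -64.6]
force: [-4.7, 3.1, 16.1]
gripper_width: 47.3
```

At the stop: the force has jumped to 16 N. I'll ease up 3.5 mm to see whether it has caught.

Emit:
carry_out(
  increments=[
    [[0,0,0],[0,-1.2,0],1],
    [[0,0,0],[0,-2.4,0],1],
    [[0,0,0],[0,-3.6,0],1],
    [[0,0,0],[0,-4.2,0],1],
    [[0,0,0],[0,-4.2,0],1],
  ],
)

```text
time_s: 4.15
ee_pos: [508.7, -137.2, 264.3]
ee_rot: [-90.0, -0.0, -64.6]
force: [-1.5, 0.8, 4.6]
gripper_width: 47.6
```

Emit:
carry_out(
  increments=[
    [[0,0,0],[0,0,0],0.6],
    [[0,0,0],[0,0,0],0],
    [[0,0,0],[0,0,0],0],
    [[0,0,0],[0,0,0],0],
    [[0,-0.12,0],[0,0,0],0],
    [[0,-0.24,0],[0,0,0],0],
    [[0,-0.36,0],[0,0,0],0],
    [[0,-0.48,0],[0,0,0],0],
    [[0,-0.6,0],[0,0,0],0],
    [[0,-0.72,0],[0,0,0],0],
  ],
)

```text
time_s: 4.98
ee_pos: [508.7, -137.5, 263.5]
ee_rot: [-90.0, 0.0, -23.0]
force: [0.6, 0.2, -1.4]
gripper_width: 91.2
```

Emit:
carry_out(
  increments=[
    [[0,-0.12,0],[0,0,0],0],
    [[0,-0.24,0],[0,0,0],0],
    [[0,-0.36,0],[0,0,0],0],
    [[0,-0.48,0],[0,0,0],0],
    [[0,-0.6,0],[0,0,0],0],
    [[0,-0.72,0],[0,0,0],0],
    [[0,-0.84,0],[0,0,0],0],
    [[0,-0.851,0],[0,0,0],0],
    [[0,-0.851,0],[0,0,0],0],
    [[0,-0.851,0],[0,0,0],0.4],
  ],
)

```text
time_s: 5.82
ee_pos: [508.7, -137.4, 263.7]
ee_rot: [-90.0, 0.0, 25.3]
force: [-1.4, -0.3, 0.8]
gripper_width: 87.4
```

Emit:
carry_out(
  increments=[
    [[0,0,0],[0,0,0],0.5],
    [[0,0,0],[0,0,0],1],
    [[0,0,0],[0,0,0],1],
    [[0,0,0],[0,0,0],1],
    [[0,0,0],[0,0,0],1],
    [[0,0,0],[0,0,0],1],
  ],
  force=20,
)

```text
time_s: 6.32
ee_pos: [508.1, -137.6, 263.8]
ee_rot: [-90.0, 0.2, 25.5]
force: [-5.6, -4.2, 2.5]
gripper_width: 47.3
```

Emit:
carry_out(
  increments=[
    [[0,0,0],[0,0,0],0.5],
    [[0,0,0],[0,0,0],0],
    [[0,0,0],[0,0,0],0],
    [[0,0,0],[0,0,0],0],
    [[0,0,0],[0,-40,0],0],
    [[0,0,0],[0,-80,0],0],
    [[0,0,0],[0,-110,-25],0],
    [[0,0,0],[0,-125,-55],0],
    [[0,0,0],[0,-125,-55],0],
    [[0,0,0],[0,-125,-55],0],
  ],
)

```text
time_s: 7.15
ee_pos: [532.8, -187.8, 389.7]
ee_rot: [-90.1, -0.1, 25.3]
force: [-0.4, 0.1, 0.2]
gripper_width: 91.0
```

```bash
python3 - <<'E'
from h import *
s=env.state(); print(s["time_s"],s["ee_pos"],s["ee_rot"])
f,K,C=cam("wrist"); w=pts(f,K,C); np.savez("w2.npz",frame=f["frame"],z_map=f["z_map"],K=K,C=C); cv2.imwrite("pics/w2.png",f["frame"])
q=np.linalg.inv(C)@[508.3,-137.4,114,1]; uv=K@q[:3]; uv=uv[:2]/uv[2]; print("pred",uv)
try: rim(f["frame"],K,C,w,int(uv[0]),int(uv[1]),34)
except Exception as e: print(e)
u,v=uv.astype(int); cv2.imwrite("pics/w2c.png",cv2.resize(f["frame"][max(v-60,0):v+60,max(u-80,0):u+80],None,fx=4,fy=4))
# sleeve top depth
k=(np.hypot(w[...,0]-508.3,w[...,1]+137.4)); 
for a,b in((14,16),(18.5,22)): zz=w[...,2][(k>a)&(k<b)&(w[...,2]<140)]; print(a,np.percentile(zz,[10,50,90]).round(1))
E
```

```text
7.15 [ 532.8315245  -187.79893479  389.71941517] [-90.08485812  -0.13151178  25.31166147]
pred [316.88541931 130.36876105]
rim n 612 z 114.04 ell [316.7 129.3] [44.2 45.1] xy [ 507.8 -136.8  114. ] circ3d [ 507.9 -137. ]
14 [113.4 114.3 115.2]
18.5 [105.  105.9 106.8]
```

View pics/w2c.png

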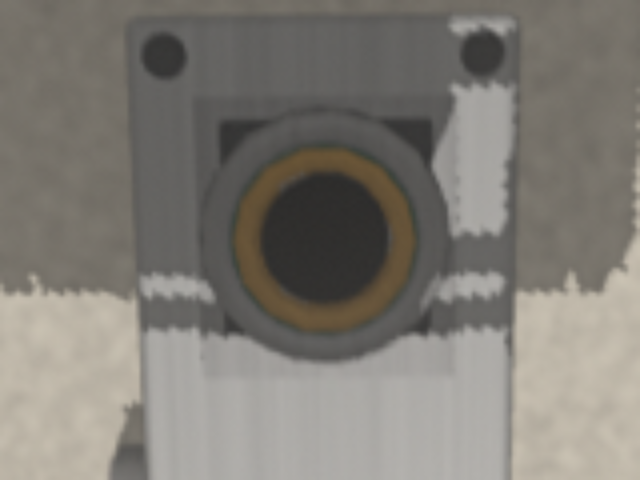

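The crop shows the sleeve back: its top is 8 mm below the rim and the bore is clear of pawls. The rim is at (508,-137,114), which agrees with the two mechanical centrings. Next is the cartridge.

```bash
python3 -c "
from h import *
go(520,183,400,7)"
```

```text
turn [-1.100e-03  3.204e-01 -3.000e-04] shift [147.5 -11.2 339.6]
```

Emit:
carry_out(
  increments=[
    [[0,0.035,0],[14,-1,34],0],
    [[0,0.07,0],[29,-2,68],0],
    [[0,0.105,0],[44,-4,102],0],
    [[0,0.14,0],[59,-5,136],0],
    [[0,0.175,0],[74,-6,170],0],
    [[0,0.21,0],[88,-8,204],0],
    [[0,0.245,0],[103,-10,238],0],
    [[0,0.28,0],[118,-11,272],0],
    [[0,0.32,0],[133,-11,306],0],
    [[0,0.32,0],[147,-11,340],0],
  ],
)

```text
time_s: 8.03
ee_pos: [517.7, 185.6, 398.5]
ee_rot: [-90.0, 0.2, 7.1]
force: [0.2, -0.6, -0.6]
gripper_width: 91.5
```

Emit:
carry_out(
  increments=[
    [[0,0,0],[0,0,0],0],
    [[0,0,0],[0,0,0],0],
    [[0,0,0],[0,0,0],0],
  ],
)

```text
time_s: 8.28
ee_pos: [518.4, 183.4, 398.7]
ee_rot: [-90.1, 0.2, 7.2]
force: [0.0, 0.2, -0.6]
gripper_width: 91.1
```

```bash
python3 - <<'E'
from h import *
s=env.state(); print(s["time_s"],s["ee_pos"],s["ee_rot"])
f,K,C=cam("wrist"); w=pts(f,K,C); cv2.imwrite("pics/w3.png",f["frame"])
z=w[...,2]; m=((abs(z-121)<4)&(np.hypot(w[...,0]-513,w[...,1]-238)<40)).astype(np.uint8)
k,l,st,ce=cv2.connectedComponentsWithStats(m)
i=1+st[1:,4].argmax(); zr=np.median(z[l==i]); print(st[i],zr, plane(K,C,*ce[i],zr), cv2.minEnclosingCircle(w[l==i][:,:2].astype(np.float32)), f["frame"][l==i].mean(0))
b=w[(abs(z-45)<4)&(np.hypot(w[...,0]-518,w[...,1]-193)<100)]; print(cv2.minAreaRect(b[:,:2].astype(np.float32)))
E
```

```text
8.2833 [518.3663723  183.38344514 398.73690423] [-90.05340415   0.1579022    7.15758728]
[ 302  111   41   42 1211] 120.89968991215864 [513.43813007 239.0657226  120.89968991] ((513.5410766601562, 238.82618713378906), 15.676468849182129) [72.09083402 72.61849711 73.54913295]
((519.1178588867188, 194.3155517578125), (70.30474853515625, 169.56658935546875), 7.203845977783203)
```

View pics/w3.png

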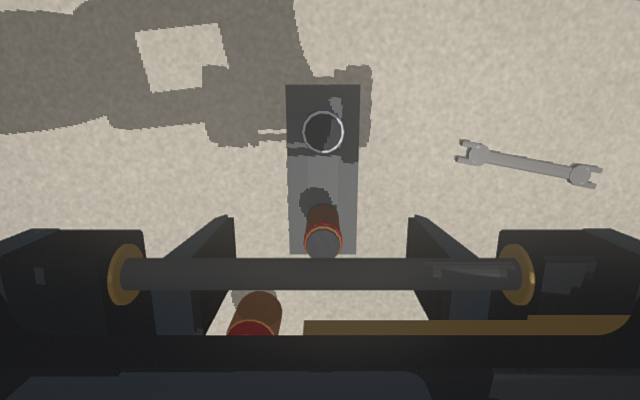

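The wrist view shows the white cartridge's cap at px (323,132), the amber one at (323,240) and the wrench at (530,165), all clear. Descending on the white one.

Emit:
carry_out(
  increments=[
    [[0,0,0],[1,20,28],0],
    [[0,0,0],[2,40,56],0],
    [[0,0,0],[2,65,56],0],
    [[0,0,0],[2,90,56],0],
    [[0,0,0],[2,115,56],0],
    [[0,0,0],[2,132,56],0],
    [[0,0,0],[2,132,56],0.3],
    [[0,0,0],[2,132,56],0.5],
    [[0,0,0],[2,132,56],0.6],
  ],
  force=20,
)

```text
time_s: 9.08
ee_pos: [514.9, 238.3, 269.0]
ee_rot: [-90.0, -0.1, 7.0]
force: [0.6, 0.7, -1.1]
gripper_width: 74.1
```

Emit:
carry_out(
  increments=[
    [[0,0,0],[0,0,0],0.65],
    [[0,0,0],[0,0,0],0.8],
    [[0,0,0],[0,0,0],1],
    [[0,0,0],[0,0,0],1],
    [[0,0,0],[0,0,0],1],
    [[0,0,0],[0,0,0],1],
  ],
  force=30,
)

```text
time_s: 9.58
ee_pos: [514.1, 239.0, 268.1]
ee_rot: [-90.0, 0.0, 7.1]
force: [-2.3, 0.6, 0.9]
gripper_width: 34.0
```

Emit:
carry_out(
  increments=[
    [[0,0,0],[0,0,0],1],
    [[0,0,0],[0,0,0],1],
    [[0,0,0],[0,0,0],1],
  ],
)

```text
time_s: 9.83
ee_pos: [514.0, 239.0, 268.0]
ee_rot: [-90.0, 0.0, 7.1]
force: [-2.4, -0.2, 2.8]
gripper_width: 31.8
```

Emit:
carry_out(
  increments=[
    [[0,0,0],[0,-20,0],1],
    [[0,0,0],[0,-45,0],1],
    [[0,0,0],[0,-75,0],1],
    [[0,0,0],[0,-105,0],1],
    [[0,0,0],[0,-130,0],1],
    [[0,-0.05,0],[-4,-130,-30],1],
    [[0,-0.1,0],[-9,-130,-65],1],
    [[0,-0.15,0],[-14,-130,-100],1],
    [[0,-0.2,0],[-19,-130,-135],1],
    [[0,-0.25,0],[-24,-130,-170],1],
  ],
)

```text
time_s: 10.67
ee_pos: [511.1, 65.9, 397.5]
ee_rot: [-90.0, 0.0, 21.6]
force: [0.3, 0.5, -1.3]
gripper_width: 31.3
```

```bash
python3 -c "
from h import *
s=env.state();print(s['force'],s['gripper_width'],s['ee_pos'],s['ee_rot'])
go(508.1,-137.1,385,25.4)"
```

```text
[ 0.3294026   0.49382002 -1.26461812] 31.329623626970942 [511.10507528  65.85078105 397.5197558 ] [-9.00222707e+01  7.14212730e-04  2.15846054e+01]
turn [ 0.0004 -0.0666 -0.    ] shift [ -77.5   12.6 -187.6]
```

Emit:
carry_out(
  increments=[
    [[0,-0.02,0],[-12,0,-29],1],
    [[0,-0.05,0],[-24,0,-58],1],
    [[0,-0.0666,0],[-38,2,-92],1],
    [[0,-0.0666,0],[-52,4,-126],1],
    [[0,-0.0666,0],[-64,8,-155],1],
    [[0,-0.0666,0],[-72,12,-175],1],
    [[0,-0.0666,0],[-77.5,12.5,-187.6],1],
    [[0,-0.0666,0],[-77.5,12.5,-187.6],1],
    [[0,-0.0666,0],[-77.5,12.5,-187.6],1],
    [[0,-0.0666,0],[-77.5,12.5,-187.6],1],
  ],
)

```text
time_s: 11.5
ee_pos: [507.7, -135.2, 385.2]
ee_rot: [-90.0, -0.0, 25.2]
force: [0.2, -0.4, -0.4]
gripper_width: 31.3
```

```bash
python3 - <<'E'
from h import *
s=env.state();print(s['force'],s['gripper_width'],s['ee_pos'],s['ee_rot'])
go(508.1,-137.1,365,25.4)
f,K,C=cam("wrist"); g,_,_=cam("side")
cv2.imwrite("pics/c4.png",np.hstack([cv2.resize(f["frame"][150:400,160:480],(400,312)),cv2.resize(g["frame"][130:280,210:370],(333,312))]))
E
```

```text
[ 0.16244389 -0.36214414 -0.37977046] 31.27848122999344 [ 507.72479325 -135.15830005  385.19950001] [-8.99689678e+01 -1.41321411e-03  2.52216495e+01]
turn [-0.0005 -0.0031  0.    ] shift [-0.5 20.2 -1.9]
```

View pics/c4.png

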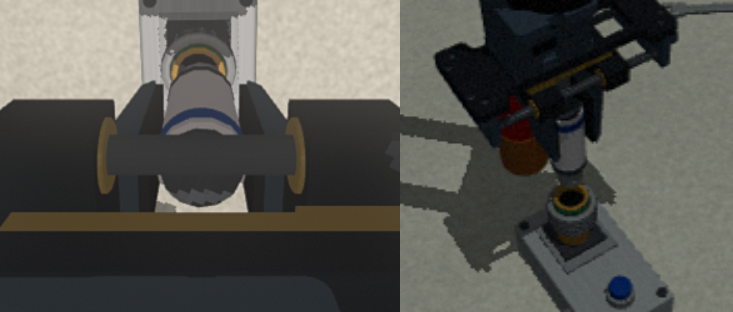

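The cartridge is held upright just above the coupler. The green band is visible (sleeve still caught) and the coupler is at right-panel px (573,200). I'll correct xy and lower to just above the rim.

Emit:
carry_out(
  increments=[
    [[0,0,0],[-0.3,8,-1],1],
    [[0,-0.003,0],[-0.5,16,-1.9],1],
    [[0,-0.003,0],[-0.5,20,-1.9],1],
    [[0,-0.003,0],[-0.5,20,-1.9],1],
    [[0,-0.003,0],[-0.5,20,-1.9],1],
  ],
)

```text
time_s: 12.02
ee_pos: [508.0, -137.4, 364.9]
ee_rot: [-90.0, 0.1, 25.4]
force: [-0.7, 1.2, -2.1]
gripper_width: 31.6
```

```bash
python3 -c "
from h import *
s=env.state();print(s['force'],s['gripper_width'],s['ee_pos'],s['ee_rot'])
go(508.1,-137.1,359,25.4)"
```

```text
[-0.69798452  1.15680644 -2.1452923 ] 31.608974746241575 [ 508.00160684 -137.40078124  364.85181679] [-8.99574164e+01  5.23403541e-02  2.54030783e+01]
turn [-0.0007  0.0001 -0.0009] shift [0.2 5.9 0.2]
```

Emit:
carry_out(
  increments=[
    [[0,0,0],[0,1.5,0],1],
    [[0,0,0],[0,3,0],1],
    [[0,0,0],[0,4,0],1],
    [[0,0,0],[0,5,0],1],
    [[0,0,0],[0,6,0],1],
    [[0,0,0],[0,7,0],1],
    [[0,0,0],[0,7,0],1],
  ],
)

```text
time_s: 12.6
ee_pos: [508.0, -137.6, 358.3]
ee_rot: [-90.0, 0.0, 25.4]
force: [0.1, -0.2, -1.5]
gripper_width: 31.3
```

Emit:
carry_out(
  increments=[
    [[0,0,0],[0,1.5,0],1],
    [[0,0,0],[0,3,0],1],
    [[0,0,0],[0,4.5,0],1],
    [[0,0,0],[0,6,0],1],
    [[0,0,0],[0,7.5,0],1],
    [[0,0,0],[0,9,0],1],
    [[0,0,0],[0,9,0],1],
  ],
)

```text
time_s: 13.18
ee_pos: [508.0, -137.6, 349.5]
ee_rot: [-90.0, 0.0, 25.4]
force: [-0.7, -0.1, 0.8]
gripper_width: 31.4
```

Emit:
carry_out(
  increments=[
    [[0,0,0],[0,1.5,0],1],
    [[0,0,0],[0,3,0],1],
    [[0,0,0],[0,4.5,0],1],
    [[0,0,0],[0,6,0],1],
    [[0,0,0],[0,7,0],1],
    [[0,0,0],[0,8,0],1],
    [[0,0,0],[0,8,0],1],
  ],
)

```text
time_s: 13.77
ee_pos: [507.9, -137.5, 341.1]
ee_rot: [-90.0, 0.0, 25.4]
force: [-1.8, 0.3, 1.6]
gripper_width: 31.3
```

Emit:
carry_out(
  increments=[
    [[0,0,0],[0,0.8,0],1],
    [[0,0,0],[0,1.6,0],1],
    [[0,0,0],[0,2.4,0],1],
    [[0,0,0],[0,3,0],1],
    [[0,0,0],[0,3,0],1],
  ],
)

```text
time_s: 14.18
ee_pos: [508.2, -137.6, 338.3]
ee_rot: [-90.0, -0.0, 25.4]
force: [-1.2, 0.3, 2.7]
gripper_width: 31.6
```

Emit:
carry_out(
  increments=[
    [[0,0,0],[0,0.5,0],1],
    [[0,0,0],[0,1,0],1],
    [[0,0,0],[0,1,0],1],
  ],
)

```text
time_s: 14.43
ee_pos: [508.2, -137.5, 337.4]
ee_rot: [-90.0, -0.0, 25.4]
force: [-0.7, 0.7, 2.7]
gripper_width: 32.1
```

Emit:
carry_out(
  increments=[
    [[0,0,0],[0,0.4,0],1],
    [[0,0,0],[0,0.8,0],1],
    [[0,0,0],[0,0.8,0],1],
  ],
)

```text
time_s: 14.68
ee_pos: [508.2, -137.6, 337.0]
ee_rot: [-90.0, -0.0, 25.4]
force: [-1.1, 0.9, 5.1]
gripper_width: 31.4
```

Emit:
carry_out(
  increments=[
    [[0,0,0],[0,0.4,0],1],
    [[0,0,0],[0,0.4,0],1],
  ],
)

```text
time_s: 14.85
ee_pos: [508.2, -137.6, 337.0]
ee_rot: [-90.0, -0.1, 25.4]
force: [-2.7, 1.3, 7.9]
gripper_width: 31.5
```

```bash
python3 - <<'E'
from h import *
f,K,C=cam("scene"); g,K2,C2=cam("side")
cv2.imwrite("pics/c5.png",np.hstack([cv2.resize(f["frame"][130:250,240:360],(390,390),interpolation=2),cv2.resize(g["frame"][160:280,230:350],(390,390),interpolation=2)]))
E
```

```text
(no output)
```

View pics/c5.png

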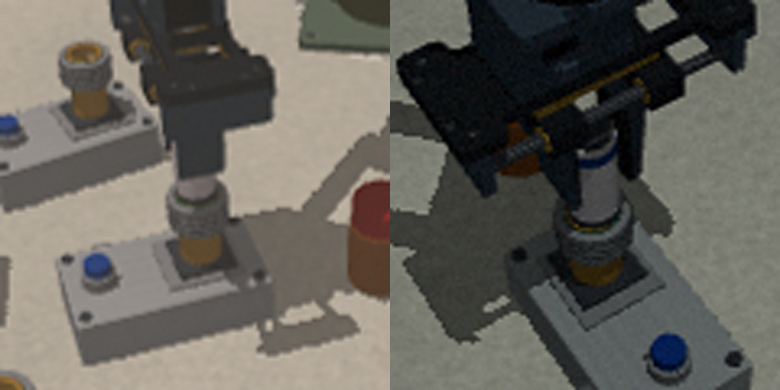

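The position holds at 337.0 while the force climbs, so the shoulder is on the rim. The crop (sleeve near px 198,205 left and 593,235 right) shows no green band and the sleeve up. I'll give one more light push, then release and back off.

Emit:
carry_out(
  increments=[
    [[0,0,0],[0,0.3,0],1],
    [[0,0,0],[0,0.3,0],1],
    [[0,0,0],[0,-0.4,0],1],
    [[0,0,0],[0,-0.4,0],0.6],
    [[0,0,0],[0,-0.4,0],0.3],
    [[0,0,0],[0,-0.4,0],0],
    [[0,0,0],[0,-0.4,0],0],
    [[0,0,0],[0,-0.4,0],0],
    [[0,0,0],[0,-0.4,0],0],
    [[0,0,0],[0,-0.4,0],0],
  ],
)

```text
time_s: 15.78
ee_pos: [508.1, -137.6, 336.5]
ee_rot: [-90.0, 0.0, 25.4]
force: [0.1, 0.3, 0.6]
gripper_width: 73.6
```

Emit:
carry_out(
  increments=[
    [[0,0,0],[0,-20,0],0],
    [[0,0,0],[0,-45,0],0],
    [[0,0,0],[0,-75,0],0],
    [[0,0,0],[0,-105,-20],0],
    [[0,0,0],[0,-115,-55],0],
    [[0,0,0],[0,-115,-90],0],
    [[0,0,0],[0,-115,-100],0],
    [[0,0,0],[0,-115,-100],0],
    [[0,0,0],[0,-115,-100],0],
  ],
)

```text
time_s: 16.53
ee_pos: [550.7, -227.9, 450.7]
ee_rot: [-89.9, 0.1, 25.3]
force: [0.2, -0.2, 0.1]
gripper_width: 90.9
```

```bash
python3 - <<'E'
from h import *
out=[]
print(env.state()["time_s"],env.state()["ee_pos"])
for n in("scene","side","wrist"):
    f,K,C=cam(n); w=pts(f,K,C); r=np.hypot(w[...,0]-508.2,w[...,1]+137.4); z=w[...,2]
    cap=z[(r<12)&(z>150)&(z<215)]; sl=z[(r>19)&(r<23)&(z>90)&(z<125)]
    print(n,"cap top",np.percentile(cap,90).round(1) if len(cap) else None,"ring top",np.percentile(sl,[50,90]).round(1) if len(sl) else None)
    side=z[(r>22)&(r<26)&(z>60)&(z<125)]; print(" sleeve z range",np.percentile(side,[3,97]).round(1) if len(side) else None)
    top=w[(r<20)&(abs(z-190)<6)]; 
    if len(top): print(" cap xy",np.round(cv2.minEnclosingCircle(top[:,:2].astype(np.float32)),1) if 0 else top.mean(0).round(1))
    if n!="wrist":
        q=np.linalg.inv(C)@[508,-137,125,1]; u,v=((K@q[:3])[:2]/(K@q[:3])[2]).astype(int); out.append(cv2.resize(f["frame"][v-50:v+50,u-50:u+50],(390,390),interpolation=2))
cv2.imwrite("pics/c6.png",np.hstack(out))
E
```

```text
16.5333 [ 550.70652631 -227.8551875   450.67194447]
scene cap top 192.0 ring top [108.  113.7]
 sleeve z range [ 86.5 113.3]
 cap xy [ 512.8 -137.1  189.6]
side cap top None ring top [112.1 114. ]
 sleeve z range [ 86.4 114.8]
wrist cap top 192.6 ring top [113.1 114.1]
 sleeve z range [101.6 114.3]
 cap xy [ 509.4 -137.8  190.7]
```

View pics/c6.png

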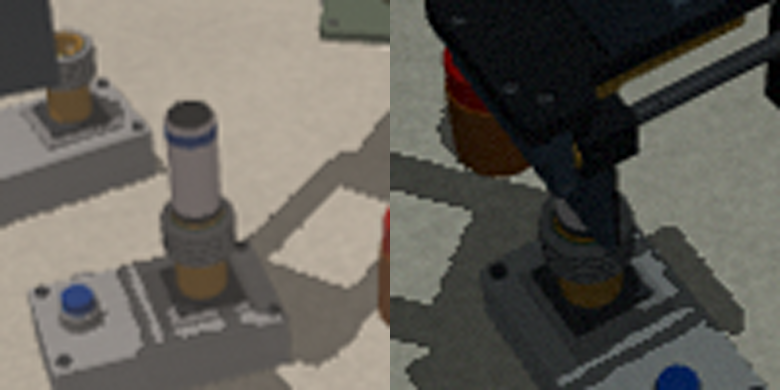

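```bash
python3 -c "
from h import *
print(env.job_done())"
```

```text
the job is handed in; nothing more can be done
None
```

The white cartridge with the blue band is fitted and locked in the manifold farthest to the robot's left, and the job was handed in at about 16.5 s.

- **Sleeve:** I gripped it, pulled it down to its stop and let go. It stayed back by itself, measured 8 mm below the rim, with the green band showing.
- **Plug:** I lowered it gently. The readings at the end of each move never passed 8 N, apart from the last small extra push, which had no reading of its own. At the bottom the position held while the force rose, so the shoulder had met the rim.

Last checks, after letting go and backing off:
- **Lock:** the sleeve is forward, spanning z of about 86 to 114 mm, with its top about level with the rim. No green band shows.
- **Seating:** the cap top reads 192 mm against the 190 mm expected if fully home. That is within the allowed 2 mm rise plus camera error.
- **Other things:** the arm was clear of everything. I did not re-measure the other cartridge, bottle, jar or wrench, but no move was planned to touch them.
- **Poor reading:** the side camera gave no cap-top height because the gripper blocked its view.

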